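# Load, lock and start a sensor test chamber

## Task

Set the sensor test chamber running: push the sensor carrier along its track until it is fully home against the contact block inside, swing the cover down shut, then squeeze the two tabs of the lock knob on the cover together, turn the knob clockwise (seen from above) as far as it goes and let go, so that the tabs spring back out and hold it locked. Only when the cover is locked, throw the toggle switch on the loading ledge over towards the chamber to start the run. Leave the other things on the bench where they are.

Things in the scene. Friction and masses are not known exactly. Their poses are not given: they have to be found in the camera images.
- chamber: Beige and aluminium test chamber, fixed. Origin at table height under the middle of its open box; x points from the loading ledge (robot side) to the back, y left, z up. Plinth x -165..+105, y -100..+112 mm, top z 30. Box on it x -75..+95, y -86..+106, 6 mm walls to z 66, a 68 mm wide full-height gap mid-front. Rails 8 mm high at y +-25 run from the ledge (x -150) through the gap.
- home_stop (a point): Middle of the front face of the black contact block inside the box, at x 66, y 0, z 40 mm in the chamber's frame: the front end of the carrier touches this face when it is fully home.
- carrier_mid (a point): Centre of the loose carrier, 7 mm above its underside: black slab 120 (x) x 44 x 14 mm, green sensor board on top, push block at its rear end (-x, robot side) 10 mm long, full width, 24 mm high. About 0.16 kg. It lies between the rails on the z 30 mm surface, 30 to 65 mm short of home. Home: this point is 60 mm before the contact block. Not home, it stops the cover's front lip from shutting.
- cover (a joint): Cover angle (rad): 0 shut, grows as it opens, stop 1.9; starts about upright. Plate 180 mm along the chamber's x (-81 to +99 mm), 8 mm thick, hinged on the chamber's left side, free edge 200 mm from the hinge axis; shut, its top is at z 76 mm in the chamber's frame. A lip 72 mm wide under its front edge reaches 28 mm down to close the gap. A stiff hinge holds it; 3 N at the free edge moves it.
- cover_hinge (a point): Point on the cover's hinge axis, which is parallel to the chamber's x axis: at x 9, y +110, z 72 mm in the chamber's frame. The outer face of the cover (its top when shut) lies 4 mm outside the plane through this axis.
- cover_edge (a point): Point on the cover's outer face near its free edge, 185 mm from the hinge axis, 60 mm in front (chamber -x) of the lock knob's axis: a clear place to push the cover. It moves with the cover.
- lock_grip (a point): On the lock knob's axis, 26 mm above the cover's outer face, mid-height of the tabs; with the cover shut at x 9, y -45, z 102 mm in the chamber's frame. x axis along the line of the two tabs, z out of the cover. Black hub 26 mm across, 34 high; tabs on either side 28 mm wide, 6 thick, 9 to 40 mm above the cover, outer faces 56 mm apart at rest. Notched steel ring at the foot: 68 mm across, 7 high.
- lock (a joint): Knob angle (rad): 0 unlocked (start), 1.22 locked (stop); grows clockwise seen from above. Locked, the tabs' line is parallel to the chamber's x; unlocked it is 70 degrees anticlockwise of that. A tooth under each tab blocks turning until both tabs are in by over 4 mm; within 0.07 rad of 1.22 they spring out again when let go. Turning is light. Locked, a cam catches the box: shut the cover first.
- tab_a (a joint): How far one tab is pressed in (m): 0 sprung out, 0.008 fully in. The spring gives 4 N at the start and 12 N fully in.
- tab_b (a joint): The same for the opposite tab.
- switch (a joint): Angle of the toggle switch (rad): 0 off (start, leaning to the chamber's -x, towards the robot), 0.9 on (leaning to +x, towards the chamber). It stays where it is left and takes about 1.5 N at its tip.
- switch_tip (a point): Centre of the 16 mm ball at the end of the toggle's steel bat, 50 mm from its pivot, which is at x -125, y -72, z 42 mm in the chamber's frame (on the ledge, right of the track). Its base block is 52 x 36 mm, 14 mm high above the ledge.
- spare_sensor: Grey spare sensor board, 120 x 44 x 10 mm, lying left of the ledge: leave it. Origin at the centre of its underside.
- screwdriver: Screwdriver, 190 mm, lying along the chamber's right side: leave it.
- solvent: Amber jar, 60 mm diameter, 110 mm high, behind the chamber: leave it. Origin at the centre of its underside.
- tape_roll: Roll of clear tape, 76 mm diameter, 22 mm high, behind the chamber: leave it.
- multimeter: Black handheld multimeter, 165 x 82 x 42 mm, on the left of the bench: leave it.
- tweezers: Steel tweezers, 120 mm, on the right of the bench: leave them.
- parts_tray: Grey divided tray, 150 x 110 x 30 mm, on the right of the bench: leave it.
Not all that is in view belongs to the job. What is shaped like the part that bears carrier_mid but brown or grey is not meant.

How it is judged:
On the way, in this order (a step that is already met when the one before it is completed fails the run):
1. the carrier is pushed fully home against the contact block (gap under 2.5 mm) (x of carrier_mid in the frame of chamber above 0.0035 m), for 0.2 s.
2. the cover is shut (within 0.03 rad) (value of joint cover below 0.03 rad), for 0.2 s.
3. both tabs are squeezed in (over 3.5 mm each) while the knob is being turned with the cover shut (value of joint each of tab_a, tab_b above 0.0035 m and value of joint lock above 0.3 rad and value of joint cover below 0.03 rad), for 0.05 s.
4. the knob is at its locked end and both tabs have sprung back out (value of joint lock above 1.07 rad and value of joint each of tab_a, tab_b below 0.002 m and value of joint cover below 0.03 rad), for 0.2 s.
5. the switch is thrown on (value of joint switch above 0.75 rad), for 0.1 s.
At the end, for the whole second after the job is handed in: The carrier is home (within 2.5 mm of the contact block), the cover shut (within 0.03 rad), the lock knob at its locked end (over 1.07 of 1.22 rad) with both tabs sprung out (within 2 mm), the switch on (over 0.75 of 0.9 rad) (all of step 4 and x of carrier_mid in the frame of chamber above 0.0035 m and value of joint switch above 0.75 rad); the robot touches nothing.
It fails at once if the switch is thrown before the cover is locked (value of joint switch above 0.45 rad and value of joint lock below 1 rad).
It fails at once if another thing on the bench is displaced by more than 30 mm (distance of any of spare_sensor, screwdriver, solvent, tape_roll, multimeter, tweezers, parts_tray from where it was at the start of the episode above 0.03 m).
It also fails if it takes over 64 s, if anything falls off the work surface, if the arm or the gripper's body presses on something with over 40 N, if the wrist force passes 120 N, or if a joint passes its speed limit or range.

## Robot

A 7-joint arm with a two-finger parallel gripper is mounted at the origin on the work surface. World frame = base frame: x ahead of the robot, y to its left, z up, the work surface at z = 0. Lengths are in m, angles in rad, forces in N, time in s.
With the tool pointing down it reaches from about 0.425 to 0.925 m from the base axis. Payload 6.8 kg.
Tool frame: the origin (TCP) lies midway between the tips of the shut fingers; the grasp point (between the pads) lies 19 mm behind it; z points along the fingers, y is the line along which they close (so a half turn about z gives the same grasp; the last joint's range is limited). The gripper opens to 85 mm and grips with 20 to 120 N. Pads are 22 mm wide; open, the fingers measure 114 mm over their backs; the gripper's body (76 mm by 85 mm) begins 54 mm behind the grasp point. The pads swing forward as they close: fully open they stand 13 mm farther back than shut.
Start: joints at [-1.244, 0.477, 0.022, 1.555, -0.011, 1.109, -0.083], TCP at [0.284, 0.612, 0.204] pointing down, gripper open.
Joint ranges: [-2.96, 2.96], [-0.34, 2.1], [-1.41, 1.46], [0.24, 2.44], [-1.37, 4.51], [0.17, 1.92], [-2.96, 2.96]. Speed limits (rad/s): [2.39, 2.39, 3.14, 3.14, 3.14, 3.14, 3.14].

## Interface

Orientations are given as a rotation vector (axis times angle).
In Python, from bench import r gives the robot as it stands. The module is installed in compiled form; this text tells all that it offers.
- The arm moves only by the tool apply_moves, never from a script. Its argument "rows" is a list of rows, each a list of 6 numbers: the shift along the tool's x, y, z scaled (see below), then the turn, a rotation vector about the tool's x, y, z scaled (see below). A call has 1 to 5 rows; each row is the pose to reach, as a shift and turn from the pose commanded when the call began, along the tool's axes at that moment; what a row does not reach only later rows make up. The controller multiplies each number of a shift by 0.25 m and each number of a turn by 90 degrees. A row lasts 1/8 s, in which the tool goes at most 62.5 mm and 10.7 degrees, less where a joint would pass 70% of its speed; a pose out of reach is approached as far as the arm can. A call with a number of a shift or a turn outside -1 to 1 is refused whole. A call with a gripper value outside its range is refused whole. "claw" is the opening, from 0 (shut) to 1 (fully open), set as the call begins (left out, the last holds). The fingers move at their own pace and stop on an object; "newtons" is the grip in N (left out, the last holds). Time passes only in rows, so rows that repeat a pose let the fingers close. It gives the time, the measured TCP pose, the force, the opening and the grip force at its end, in the units of the state.
- r.get_obs(): the state, without advancing time (a new reading comes with each control period).
- r.grab_frame(name): name is "scene" or "top"; returns a dict with "pixels" (400x640x3 uint8, red, green, blue), "intrinsics" (3x3 intrinsics, pixels), "dist" ([k1, k2, p1, p2, k3] as OpenCV has them; the pictures are not rectified), "eye" and "attitude" of the camera in the world. Camera axes: x right, y up, looking along -z (the intrinsics and any distortion apply to the point x, -y, -z); pixel columns grow to the right and rows downward; lengths in m; the calibration is good to about 2 mm. A picture is of the moment at which its call begins. There is no depth.
- r.hand_in(): hands the job in; it is judged then, once.
Trained networks look in a picture, given as the dict that the camera call returned (one of the last four; its "shot" number tells which), for a name from the list of things; names that differ only in an ending like _2 or _b are one class to them, and where a whole thing is asked for, a point or a joint stands for the part that bears it (a point fixed in the world has none). Each returns a list of dicts, best first, with "conf" (0 to 1); they miss things now and then, are a little off and sometimes report something else, mostly with a low value. They report only what shows in the picture. A call takes as long as a camera call. They do not tell look-alikes from the thing itself.
- r.search_frame(picture, thing): "rect" ([left, top, width, height] in pixels, round what is visible of it).
- r.outline_of(picture, thing): "pixels" (400x640 bool, what is visible of it) and "rect" ([left, top, width, height] in pixels, round what is visible of it).
- r.landmark_of(picture, thing): "point" ([column, row] in pixels: a listed point, or the origin of a listed thing).
The state is a dict: "clock": time; "joints": joint angles; "qvel": joint speeds; "tau": joint torques, N m; "tcp_pos": TCP position; "orientation": TCP orientation; "contact_force": force on the tool from outside, world axes, zero at the start; "moment": the same for the moment, N m; "grip_width": finger opening in m; "gripper_force": force on a finger pad.
Only numpy, scipy, OpenCV 4.12 (cv2) and the standard library are available. Lean on these libraries where they do the work, as an engineer would, in place of code of your own. Each camera call takes 0.05 s, during which the arm holds its last target. There are 200 camera calls.

## Working session

There is one attempt and no reset: what is moved stays moved. The work goes in short steps, Python scripts to look and compute and a tool call to move; the robot and the scene stay as the last step left them, time stands still between calls to the robot, and variables do not carry over. Pictures are saved under pics/ and viewed, at most 10 in all, crops included, and the job is handed in when it is done.

Besides the shell and the picture viewer there is one more tool, called after "Request:" by a JSON object that holds its "name" and its "arguments", one argument or row to a line. apply_moves: Moves the arm, as the interface text tells. Its arguments: {"type":"object","properties":{"rows":{"type":"array","items":{"type":"array","items":{"type":"number"}}},"claw":{"type":"number"},"newtons":{"type":"number"}},"required":["rows"]}

```bash
mkdir -p pics; cat > h.py <<'E'
from bench import r
import numpy as np, cv2
from scipy.spatial.transform import Rotation as R
def att(c):
    a=np.array(c["attitude"],float)
    return a if a.shape==(3,3) else (R.from_rotvec(a).as_matrix() if a.size==3 else None)
def ray(c,p):
    u=cv2.undistortPoints(np.array([[p]],float),np.array(c["intrinsics"]),np.array(c["dist"]))[0,0]
    d=att(c)@np.array([u[0],-u[1],-1]); return np.array(c["eye"]),d/np.linalg.norm(d)
def onz(c,p,z):
    e,d=ray(c,p); return e+d*(z-e[2])/d[2]
def proj(c,X):
    X=np.atleast_2d(X); q=(X-np.array(c["eye"]))@att(c); q=q*[1,-1,-1]
    return cv2.projectPoints(q,np.zeros(3),np.zeros(3),np.array(c["intrinsics"]),np.array(c["dist"]))[0][:,0]
def tri(rs):
    A=0;b=0
    for e,d in rs:
        P=np.eye(3)-np.outer(d,d);A=A+P;b=b+P@e
    X=np.linalg.solve(A,b); return X,[np.linalg.norm(np.cross(X-e,d)) for e,d in rs]
E
python3 - <<'E'
from h import *
o=r.get_obs();print({k:np.round(v,3) for k,v in o.items()})
cs={n:r.grab_frame(n) for n in("scene","top")}
for n,c in cs.items():
    cv2.imwrite(f"pics/{n}0.png",c["pixels"][...,::-1]);print(n,c["eye"],c["attitude"])
L={}
for t in["chamber","home_stop","carrier_mid","cover_hinge","cover_edge","lock_grip","switch_tip","spare_sensor","solvent"]:
    rs=[]
    for n,c in cs.items():
        q=r.landmark_of(c,t); print(t,n,[(np.round(k["point"],1),round(k["conf"],2)) for k in q[:3]])
        if q: rs.append(ray(c,q[0]["point"]))
    if len(rs)==2: print("   ",*[np.round(v,4) for v in tri(rs)])
E
```

```text
{'clock': np.float64(0.0), 'joints': array([-1.244,  0.478,  0.022,  1.556, -0.012,  1.109, -0.083]), 'qvel': array([-0.   ,  0.001,  0.001,  0.001,  0.   ,  0.   , -0.002]), 'tau': array([ 1.0000e-03, -5.9645e+01,  1.6080e+00, -2.8120e+01,  1.3000e-02,
        1.0000e-02, -0.0000e+00]), 'tcp_pos': array([0.284, 0.612, 0.203]), 'orientation': array([-6.770e-01, -3.067e+00,  3.000e-03]), 'contact_force': array([-0.017,  0.309, -0.191]), 'moment': array([0.006, 0.009, 0.003]), 'gripper_force': np.float64(0.0), 'grip_width': np.float64(0.086)}
scene [ 1.08465093 -0.77500675  0.69944409] [0.94522534 0.32109645 0.55806288]
top [ 0.30532914 -0.05889593  1.45040056] [ 0.1248815  -0.12191121 -1.57063516]
chamber scene [(array([357.4, 215.7]), 0.63)]
chamber top [(array([272.6, 172.8]), 0.8)]
    [ 0.6278  0.0635 -0.0108] [0.0042 0.0042]
home_stop scene [(array([378.6, 201.3]), 0.89)]
home_stop top [(array([268.8, 155. ]), 0.67)]
    [0.6808 0.0757 0.0537] [0.0026 0.0026]
carrier_mid scene [(array([361.2, 287.9]), 0.95), (array([351.5, 201.7]), 0.69)]
carrier_mid top [(array([274.2, 181.6]), 
[... 194 characters left out ...]
 175.8]), 0.68)]
    [0.5989 0.163  0.0712] [0.0053 0.0053]
cover_edge scene [(array([351.3, 111.9]), 0.69)]
cover_edge top [(array([227.7, 186.9]), 0.91), (array([315. , 158.8]), 0.16)]
    [0.5289 0.1701 0.2627] [0.001 0.001]
lock_grip scene []
lock_grip top [(array([212.1, 173.6]), 0.63)]
switch_tip scene [(array([301.9, 193. ]), 0.44)]
switch_tip top [(array([308.1, 202.3]), 0.51)]
    [ 0.5099 -0.0585  0.0941] [0. 0.]
spare_sensor scene [(array([327.5, 175.4]), 0.59)]
spare_sensor top [(array([239., 230.]), 0.97)]
    [0.431  0.1799 0.0058] [0.0034 0.0034]
solvent scene [(array([410.3, 206.9]), 0.81)]
solvent top [(array([247. , 137.5]), 0.63)]
    [0.7521 0.155  0.016 ] [0.0005 0.0005]
```

View pics/scene0.png

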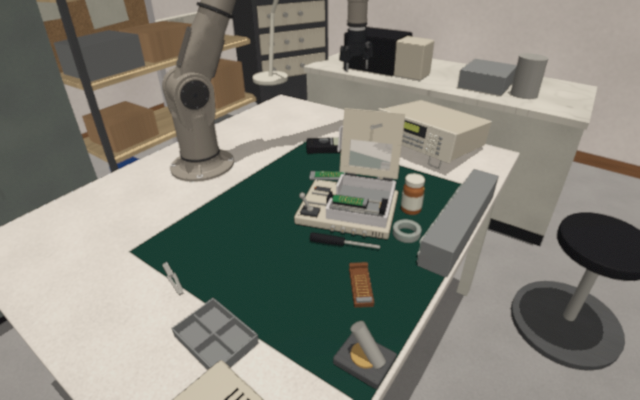

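View pics/top0.png

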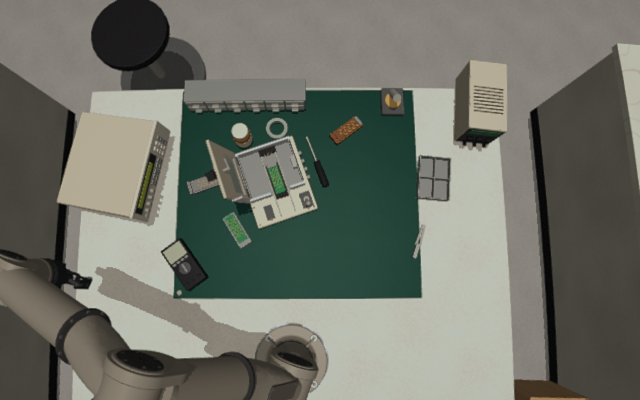

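The scene shows the chamber at about (350,205) with its cover upright. The top view has it at about (270,180), turned about 17°, with the carrier at (277,180), the switch at (306,201) and the spare sensor at (237,230). I'll zoom in next.

```bash
python3 - <<'E'
import cv2
a=cv2.imread("pics/top0.png")[125:235,180:330]
b=cv2.imread("pics/scene0.png")[110:245,290:430]
cv2.imwrite("pics/topz.png",cv2.resize(a,None,fx=5.3,fy=5.3,interpolation=cv2.INTER_CUBIC))
cv2.imwrite("pics/scenez.png",cv2.resize(b,None,fx=4.4,fy=4.4,interpolation=cv2.INTER_CUBIC))
E
```

```text
(no output)
```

View pics/topz.png

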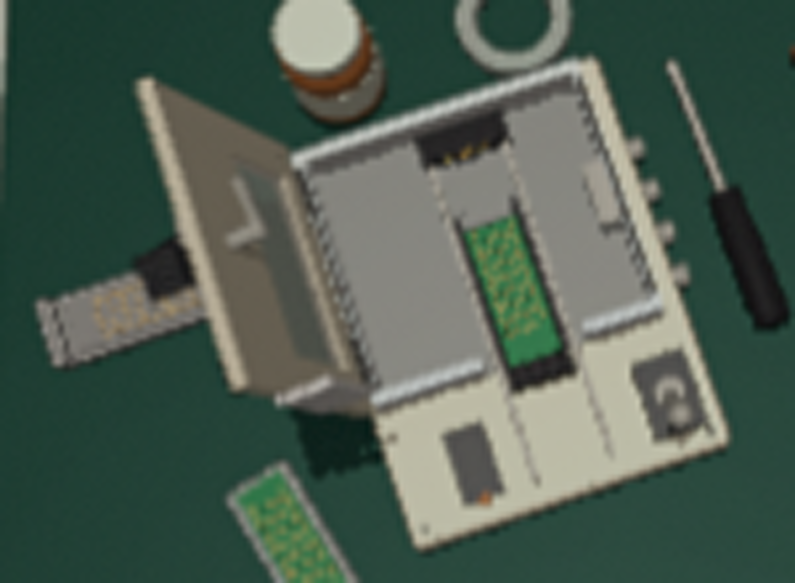

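View pics/scenez.png

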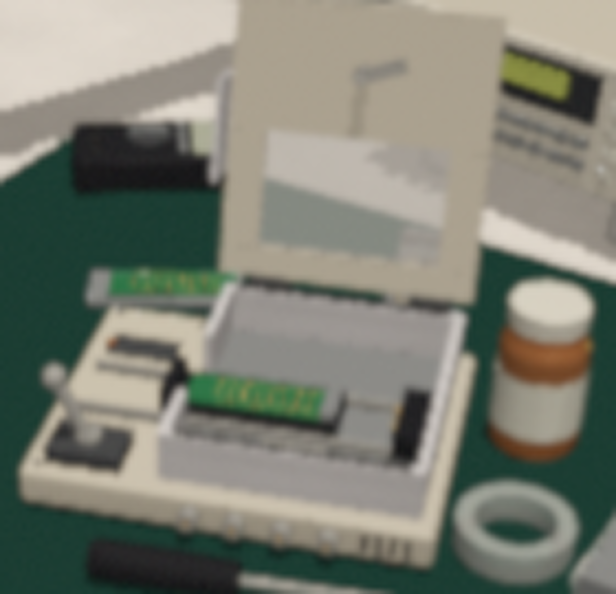

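The top zoom shows the box corners, the plinth front edge, the carrier short of its block, and the black knob at the cover's outer face (165,265). A grey decoy board lies on the table under the knob. I'll fit the chamber pose.

```bash
cat > fit.py <<'E'
from h import *
from scipy.optimize import least_squares
T=lambda u,v:(180+u/5.3,125+v/5.3)
S=lambda u,v:(290+u/4.4,110+v/4.4)
def X(p,P):  # chamber -> world
    c,s=np.cos(p[2]),np.sin(p[2]);P=np.atleast_2d(P)/1000
    return np.c_[p[0]+c*P[:,0]-s*P[:,1],p[1]+s*P[:,0]+c*P[:,1],P[:,2]]
E
python3 - <<'E'
from fit import *
cs={n:r.grab_frame(n) for n in("scene","top")}
D=[("top",T(728,440),(-165,-100,30)),("top",T(418,545),(-165,112,30)),("top",T(295,160),(95,106,66)),("top",T(585,62),(95,-86,66)),
("top",T(662,300),(-75,-86,66)),("top",T(375,402),(-75,106,66)),
("scene",S(22,472),(-165,-100,30)),("scene",S(437,547),(105,-100,30)),("scene",S(162,433),(-75,-86,66)),("scene",S(440,460),(95,-86,66)),("scene",S(465,315),(95,106,66))]
def f(p): return np.concatenate([(proj(cs[n],X(p,P))-q).ravel() for n,q,P in D])
s=least_squares(f,[.62,.07,.3],loss="soft_l1");p=s.x;print(p,np.degrees(p[2]));print(np.round(f(p).reshape(-1,2),1).tolist())
st=least_squares(lambda p:f(p)[:12],p).x;ss=least_squares(lambda p:f(p)[12:],p).x;print("top",st,"scene",ss)
np.save("p.npy",p)
def cov(a,x,d,h): # cover pt: dist d from hinge, h outward
    return (x,110-d*np.cos(a)+h*np.sin(a),72+d*np.sin(a)+h*np.cos(a))
def loc(w): 
    c,s=np.cos(p[2]),np.sin(p[2]);d=w[:2]-p[:2];return np.round(1000*np.array([c*d[0]+s*d[1],-s*d[0]+c*d[1],w[2]]),1)
# carrier: push block rear top edge corners etc
for t in[(510,388),(575,370)]:print("block",loc(onz(cs["top"],T(*t),.054)))
for nm,z in(("carrier_mid",.037),("switch_tip",.09)):
  for n,c in cs.items():
    for q in r.landmark_of(c,nm):print(nm,n,np.round(q["point"],1),q["conf"],loc(onz(c,q["point"],z)))
# cover corners: top view outer corners; unknown a
C=[("top",T(145,82),99,200),("top",T(238,388),-81,200),("scene",S(505,15),99,200),("scene",S(240,0),-81,200)]
for h in(4,-4):
  g=lambda a:np.concatenate([(proj(cs[n],X(p,cov(a[0],x,d,h)))-q).ravel() for n,q,x,d in C])
  s=least_squares(g,[1.5]);print(h,s.x,np.round(s.fun,1))
for nm,(x,d,h) in dict(cover_edge=(-51,185,4),lock_grip=(9,155,30)).items():
  for a in(1.4,1.5,1.6):
    w=X(p,cov(a,x,d,h));print(nm,a,[np.round(proj(cs[n],w),1).tolist() for n in cs])
for n,c in cs.items(): print(n,[(np.round(k["point"],1),k["conf"]) for k in r.landmark_of(c,"lock_grip")+r.landmark_of(c,"cover_edge")])
E
```

```text
[0.62693798 0.05675486 0.33942309] 19.44751036101783
[[0.8, -1.4], [-0.1, -0.1], [-1.0, -1.7], [-1.9, -1.8], [0.4, -0.3], [-0.3, -0.4], [-0.9, -0.6], [-0.1, -2.6], [-1.0, -0.2], [-2.7, 2.9], [-0.2, -0.7]]
top [0.6238429  0.05493247 0.32665045] scene [0.62945663 0.05721624 0.34819365]
block [-94.3  23.6  54. ]
block [-97.3 -18.7  54. ]
carrier_mid scene [347.4 200.4] 0.88 [-33.5   7.5  37. ]
carrier_mid scene [360.  284.8] 0.65 [  66.  -315.4   37. ]
carrier_mid top [344.8 133.1] 0.94 [  44.8 -273.7   37. ]
carrier_mid top [213.1 171.6] 0.7 [ 68.7 197.8  37. ]
carrier_mid top [205.8 180.7] 0.52 [ 46.9 231.1  37. ]
carrier_mid top [246.5 139. ] 0.27 [139.6  53.7  37. ]
switch_tip scene [325.  176.7] 0.75 [-110.4   38.3   90. ]
switch_tip scene [304.6 194.3] 0.4 [-141.3  -68.3   90. ]
switch_tip top [310.8 205.3] 0.59 [-160.3  -74.8   90. ]
4 [1.77819547] [-0.8 -0.7  0.4 -0.9  0.1 -0.1 -0.4 -2.2]
-4 [1.81819013] [-0.8 -0.7  0.4 -0.9  0.1 -0.1 -0.4 -2.2]
cover_edge 1.4 [[[348.8, 121.8]], [[246.8, 179.9]]]
cover_edge 1.5 [[[350.1, 118.8]], [[240.6, 181.9]]]
cover_edge 1.6 [[[351.4, 116.3]], [[234.5, 184.0]]]
lock_grip 1.4 [[[371.0, 127.8]], [[231.8, 166.3]]]
lock_grip 1.5 [[[371.9, 126.0]], [[226.9, 168.2]]]
lock_grip 1.6 [[[372.7, 124.7]], [[222.1, 170.1]]]
scene [(array([353.6, 113.3]), 0.61)]
top [(array([214.4, 173.7]), 0.55), (array([186.3, 264.7]), 0.28)]
```

```bash
cat > go.py <<'E'
from fit import *
import sys
# go.py x y z(mm, chamber frame; or 'w' metres world) toolY_angle_world_deg
a=sys.argv[1:]; o=r.get_obs()
if a[0]=='w': P=np.array(list(map(float,a[1:4]))); a=a[1:]
else: P=X(np.load("p.npy"),list(map(float,a[:3])))[0]
Rm=R.from_rotvec(o["orientation"]); th=np.radians(float(a[3]))
y=np.array([np.cos(th),np.sin(th),0]);z=np.array([0,0,-1.]);Rt=R.from_matrix(np.c_[np.cross(y,z),y,z])
sh=Rm.inv().apply(P-o["tcp_pos"]);tu=(Rm.inv()*Rt).as_rotvec(degrees=True)
m=Rm.as_matrix();print("tcp",np.round(o["tcp_pos"],4),"yaw y",round(np.degrees(np.arctan2(m[1,1],m[0,1])),1),"tgt",np.round(P,4),"F",np.round(o["contact_force"],1))
print("row",np.round(sh/.25,3).tolist(),np.round(tu/90,3).tolist(),"rows>=",round(max(np.linalg.norm(sh)/.0625,np.linalg.norm(tu)/10.7),1),"j7",round(o["joints"][6],2),"t",round(o["clock"],2))
E
python3 go.py w 0.40 0.38 0.2 87; python3 go.py -170 0 150 109.5
```

```text
tcp [0.2843 0.6122 0.204 ] yaw y 65.1 tgt [0.4  0.38 0.2 ] F [-0.4  0.1 -0.2]
row [-0.811, -0.647, 0.016] [0.0, -0.0, -0.243] rows>= 4.2 j7 -0.08 t 1.5
tcp [0.2843 0.6122 0.204 ] yaw y 65.1 tgt [4.666e-01 2.000e-04 1.500e-01] F [-0.4  0.1 -0.2]
row [-1.693, -1.913, 0.216] [0.0, -0.0, -0.493] rows>= 10.3 j7 -0.08 t 1.5
```

Request:
{"name": "apply_moves", "arguments": {
  "rows": [
    [-0.81,-0.65,0,0,0,-0.24],
    [-0.81,-0.65,0,0,0,-0.24],
    [-0.81,-0.65,0,0,0,-0.24],
    [-0.81,-0.65,0,0,0,-0.24],
    [-0.81,-0.65,0,0,0,-0.24]
  ],
  "claw": 0
}}

```text
clock: 2.12
tcp_pos: [0.4025, 0.3744, 0.2043]
orientation: [0.103, 3.139, -0.003]
contact_force: [0.0, 1.5, -0.5]
grip_width: 0.0001
gripper_force: 0.0
```

```bash
python3 go.py w 0.42 0.2 0.2 105
```

```text
tcp [0.4025 0.3744 0.2043] yaw y 86.2 tgt [0.42 0.2  0.2 ] F [ 0.   1.5 -0.5]
row [-0.116, -0.692, 0.018] [-0.001, 0.001, -0.208] rows>= 2.8 j7 0.64 t 2.12
```

Request:
{"name": "apply_moves", "arguments": {
  "rows": [
    [-0.12,-0.69,0.02,0,0,-0.26],
    [-0.12,-0.69,0.02,0,0,-0.26],
    [-0.12,-0.69,0.02,0,0,-0.26],
    [-0.12,-0.69,0.02,0,0,-0.26]
  ]
}}

```text
clock: 2.62
tcp_pos: [0.42, 0.2019, 0.1991]
orientation: [0.539, -3.095, 0.001]
contact_force: [0.2, 0.1, -0.0]
grip_width: -0.0001
gripper_force: 0.0
```

```bash
python3 go.py -135 1 130 109.5
```

```text
tcp [0.42   0.2019 0.1991] yaw y 109.7 tgt [0.4993 0.0128 0.13  ] F [ 0.2  0.1 -0. ]
row [-0.043, -0.819, 0.277] [-0.001, -0.0, 0.003] rows>= 3.5 j7 1.34 t 2.62
```

Request:
{"name": "apply_moves", "arguments": {
  "rows": [
    [-0.04,-0.82,0,0,0,0],
    [-0.04,-0.82,0.1,0,0,0],
    [-0.04,-0.82,0.28,0,0,0],
    [-0.04,-0.82,0.28,0,0,0],
    [-0.04,-0.82,0.28,0,0,0]
  ]
}}

```text
clock: 3.25
tcp_pos: [0.4992, 0.0155, 0.1274]
orientation: [0.543, -3.091, 0.001]
contact_force: [0.3, 0.2, 0.6]
grip_width: 0.0003
gripper_force: 0.0
```

```bash
python3 go.py -130 1 43 109.5; python3 - <<'E'
from h import *
c=r.grab_frame("top");o=r.get_obs()
print(proj(c,o["tcp_pos"]))
a=c["pixels"][125:235,180:330,::-1]
cv2.imwrite("pics/top1.png",cv2.resize(a,None,fx=5.3,fy=5.3,interpolation=cv2.INTER_CUBIC))
E
```

```text
tcp [0.4992 0.0155 0.1274] yaw y 109.9 tgt [0.504  0.0144 0.043 ] F [0.3 0.2 0.6]
row [-0.018, -0.011, 0.338] [-0.0, -0.002, 0.005] rows>= 1.4 j7 1.83 t 3.25
[[283.97799603 204.03440426]]
```

View pics/top1.png

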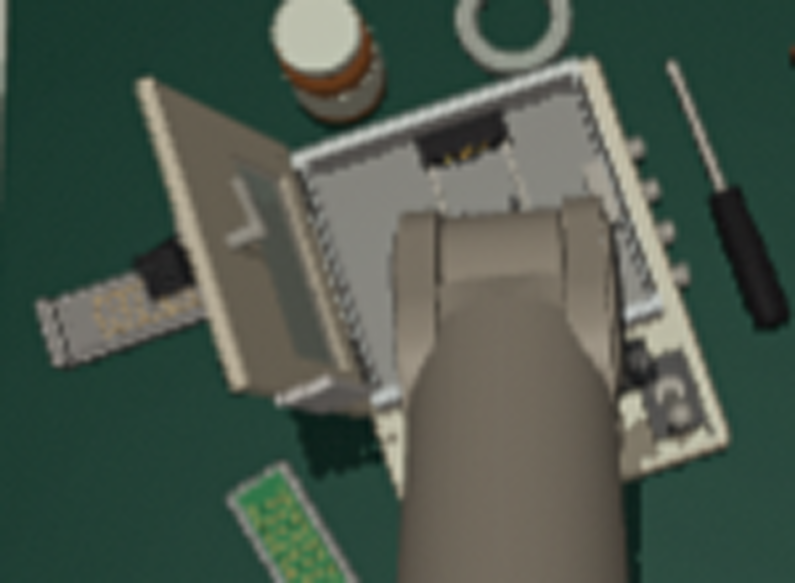

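The arm hides the track from above, but the cover, switch and bench objects are unmoved. I'll go down behind the carrier and push.

Request:
{"name": "apply_moves", "arguments": {
  "rows": [
    [-0.02,-0.01,0.2,0,0,0],
    [-0.02,-0.01,0.34,0,0,0],
    [-0.02,-0.01,0.34,0,0,0]
  ]
}}

```text
clock: 3.68
tcp_pos: [0.5034, 0.0182, 0.0428]
orientation: [0.552, -3.089, -0.002]
contact_force: [0.9, 0.5, 0.1]
grip_width: 0.0003
gripper_force: 0.0
```

Request:
{"name": "apply_moves", "arguments": {
  "rows": [
    [-0.03,0,0,0,0,0],
    [-0.06,0,0,0,0,0],
    [-0.09,0,0,0,0,0],
    [-0.12,0,0,0,0,0]
  ]
}}

```text
clock: 4.18
tcp_pos: [0.5341, 0.0265, 0.0446]
orientation: [-0.548, 3.092, 0.0]
contact_force: [-0.6, 0.6, -0.1]
grip_width: 0.0003
gripper_force: 0.0
```

```bash
python3 go.py -70 0 43 109.5
```

```text
tcp [0.5341 0.0265 0.0446] yaw y 110.1 tgt [0.5609 0.0334 0.043 ] F [-0.6  0.6 -0.1]
row [-0.11, -0.011, 0.007] [-0.0, 0.001, 0.007] rows>= 0.4 j7 1.86 t 4.17
```

Request:
{"name": "apply_moves", "arguments": {
  "rows": [
    [-0.03,0,0.01,0,0,0],
    [-0.06,0,0.01,0,0,0],
    [-0.08,0,0.01,0,0,0],
    [-0.1,0,0.01,0,0,0]
  ]
}}

```text
clock: 4.68
tcp_pos: [0.5567, 0.0348, 0.0414]
orientation: [0.548, -3.093, -0.0]
contact_force: [0.3, 0.2, 0.1]
grip_width: 0.0002
gripper_force: 0.0
```

Request:
{"name": "apply_moves", "arguments": {
  "rows": [
    [-0.02,0,0,0,0,0],
    [-0.04,0,0,0,0,0]
  ]
}}

```text
clock: 4.92
tcp_pos: [0.5661, 0.0383, 0.0415]
orientation: [0.548, -3.093, -0.0]
contact_force: [-0.0, -0.2, 0.3]
grip_width: 0.0003
gripper_force: 0.0
```

```bash
python3 go.py -60 0 43 109.5
```

```text
tcp [0.5661 0.0383 0.0415] yaw y 110.1 tgt [0.5704 0.0368 0.043 ] F [-0.  -0.2  0.3]
row [-0.014, -0.012, -0.006] [0.0, -0.0, 0.007] rows>= 0.1 j7 1.85 t 4.92
```

Request:
{"name": "apply_moves", "arguments": {
  "rows": [
    [-0.02,-0.01,0,0,0,0],
    [-0.04,-0.01,0,0,0,0]
  ]
}}

```text
clock: 5.18
tcp_pos: [0.5766, 0.039, 0.0415]
orientation: [-0.547, 3.093, -0.0]
contact_force: [0.5, -0.1, -0.7]
grip_width: 0.0003
gripper_force: 0.0
```

Request:
{"name": "apply_moves", "arguments": {
  "rows": [
    [-0.01,0,0,0,0,0],
    [-0.02,0,0,0,0,0]
  ]
}}

```text
clock: 5.42
tcp_pos: [0.5809, 0.041, 0.0414]
orientation: [0.548, -3.093, -0.0]
contact_force: [0.9, -0.2, 0.1]
grip_width: -0.0001
gripper_force: 0.0
```

```bash
python3 go.py -60 0 43 109.5; python3 - <<'E'
from h import *
c=r.grab_frame("scene");o=r.get_obs()
print(proj(c,o["tcp_pos"]))
a=c["pixels"][110:245,290:430,::-1]
cv2.imwrite("pics/sc1.png",cv2.resize(a,None,fx=4.4,fy=4.4,interpolation=cv2.INTER_CUBIC))
E
```

```text
tcp [0.5809 0.041  0.0414] yaw y 110.1 tgt [0.5704 0.0368 0.043 ] F [ 0.9 -0.2  0.1]
row [0.045, -0.002, -0.006] [0.0, -0.0, 0.006] rows>= 0.2 j7 1.85 t 5.42
[[342.0736584  199.74231239]]
```

View pics/sc1.png

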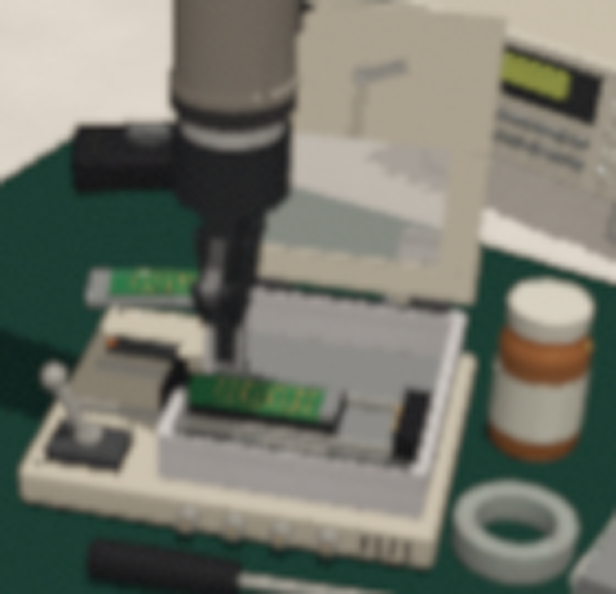

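The carrier hasn't moved. The finger tip appears at zoom (230,365), on the far (left) side of the board. I'll check the geometry.

```bash
python3 - <<'E'
from fit import *
p=np.load("p.npy")
def loc(w): 
    c,s=np.cos(p[2]),np.sin(p[2]);d=w[:2]-p[:2];return np.round(1000*np.array([c*d[0]+s*d[1],-s*d[0]+c*d[1],w[2]]),1)
o=r.get_obs();print("tcp loc",loc(o["tcp_pos"]))
c=r.grab_frame("scene")
for z in(.041,.054,.07):print("tip ray",z,loc(onz(c,S(228,365),z)))
print("intr",c["intrinsics"],c["dist"])
for nm,P in dict(blkrear_top=[(-106,22,54),(-106,-22,54),(-96,-22,54)],cfront=[(24,-22,44),(24,22,44)],stop=[(66,-22,50),(66,22,50)],gap=[(-75,34,66),(-75,-34,66),(-69,-34,66),(-69,34,66)],rimL=[(-75,106,66)]).items():
    q=proj(c,X(p,P));print(nm,np.round((q-[290,110])*4.4).tolist())
# scene estimates
for nm,u,z in(("board rear near",(190,395),.044),("front end near bottom",(335,430),.03),("stop near bot",(400,460),.03),("blk left",(167,378),.054)):print(nm,loc(onz(c,S(*u),z)))
E
```

```text
tcp loc [-48.3   0.6  41.5]
tip ray 0.041 [-57.3  36.7  41. ]
tip ray 0.054 [-53.1  17.5  54. ]
tip ray 0.07 [-48.   -6.2  70. ]
intr [[391.30176581   0.         316.3883969 ]
 [  0.         391.30176581 194.09365806]
 [  0.           0.           1.        ]] [-0.07558509  0.          0.          0.          0.        ]
blkrear_top [[154.0, 351.0], [137.0, 386.0], [152.0, 388.0]]
cfront [[329.0, 426.0], [341.0, 389.0]]
stop [[394.0, 428.0], [404.0, 391.0]]
gap [[203.0, 333.0], [178.0, 387.0], [187.0, 388.0], [211.0, 334.0]]
rimL [[226.0, 281.0]]
board rear near [-72.9  -9.7  44. ]
front end near bottom [25.6 -5.8 30. ]
stop near bot [ 72.2 -28.3  30. ]
blk left [-89.2  -8.1  54. ]
```

```bash
python3 - <<'E'
from h import *
c=r.grab_frame("scene");a=c["pixels"].astype(int);b=cv2.imread("pics/scene0.png")[...,::-1].astype(int)
d=np.abs(a-b).sum(2)
for v in range(184,208,2):print(v,d[v,322:372:2].tolist())
A=np.hstack([cv2.resize(np.uint8(q[180:215,320:385]),None,fx=6,fy=8,interpolation=cv2.INTER_NEAREST)for q in(b,a)])
cv2.imwrite("pics/cmp.png",A[...,::-1])
E
```

```text
184 [3, 3, 1, 0, 0, 3, 6, 121, 319, 279, 291, 194, 44, 3, 1, 1, 1, 0, 1, 3, 2, 2, 0, 1, 0]
186 [1, 0, 0, 1, 1, 0, 1, 37, 134, 268, 275, 104, 35, 1, 1, 2, 0, 0, 2, 1, 2, 1, 0, 0, 0]
188 [66, 56, 26, 9, 3, 0, 0, 6, 86, 268, 282, 99, 39, 0, 2, 2, 0, 1, 3, 0, 2, 3, 1, 2, 2]
190 [121, 109, 87, 73, 26, 41, 66, 36, 89, 282, 288, 89, 31, 0, 0, 2, 0, 1, 0, 0, 0, 4, 0, 1, 1]
192 [179, 165, 154, 133, 61, 153, 196, 73, 59, 181, 194, 98, 84, 1, 0, 1, 0, 0, 2, 0, 0, 4, 1, 0, 1]
194 [60, 72, 104, 96, 41, 92, 159, 58, 65, 129, 126, 124, 121, 49, 17, 6, 1, 0, 2, 2, 0, 0, 0, 0, 0]
196 [157, 139, 86, 30, 29, 62, 93, 95, 102, 117, 117, 116, 117, 123, 102, 58, 0, 0, 2, 0, 2, 0, 1, 3, 0]
198 [205, 203, 143, 37, 116, 124, 94, 97, 105, 112, 120, 119, 118, 112, 77, 15, 1, 1, 1, 1, 1, 0, 2, 2, 0]
200 [205, 203, 132, 0, 26, 77, 74, 83, 98, 101, 105, 121, 110, 103, 51, 2, 3, 1, 1, 1, 3, 3, 2, 0, 0]
202 [190, 190, 118, 2, 0, 10, 33, 29, 40, 54, 65, 61, 75, 69, 19, 0, 2, 4, 0, 0, 1, 0, 3, 4, 2]
204 [63, 73, 50, 4, 2, 40, 88, 84, 55, 65, 56, 40, 13, 7, 2, 3, 4, 0, 4, 1, 0, 1, 1, 0, 0]
206 [123, 135, 23, 0, 2, 25, 32, 46, 62, 82, 69, 34, 3, 2, 2, 1, 2, 5, 2, 2, 3, 2, 3, 1, 1]
```

View pics/cmp.png

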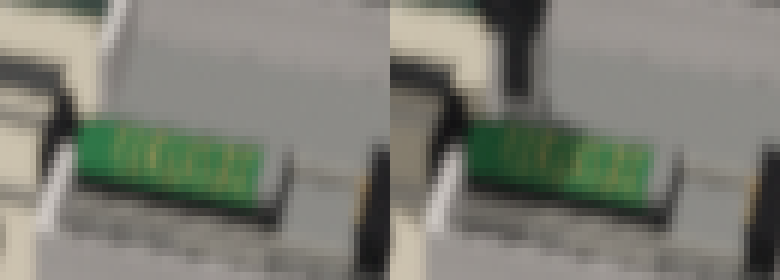

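```bash
python3 - <<'E'
from h import *
c=r.grab_frame("scene")
print("start tcp px",proj(c,[[.2843,.6122,.204],[.2843,.6122,.23],[.2843,.6122,.28]]))
o=r.get_obs();t=o["tcp_pos"]
print("now",proj(c,[t,t+[0,0,.025],t+[0,0,.073],t+[0,0,.15]]))
b=cv2.imread("pics/scene0.png");a=c["pixels"][...,::-1]
A=np.hstack([cv2.resize(b[20:90,320:390],None,fx=5.5,fy=8,interpolation=cv2.INTER_CUBIC),cv2.resize(a[140:210,305:375],None,fx=5.5,fy=8,interpolation=cv2.INTER_CUBIC)])
cv2.imwrite("pics/cmp2.png",A)
E
```

```text
start tcp px [[355.81578947  79.29350649]
 [356.02042629  73.04215455]
 [356.41873605  60.74009742]]
now [[341.8876685  199.73830657]
 [342.0310977  192.70644516]
 [342.31266102 178.71979015]
 [342.78138136 154.86697459]]
```

View pics/cmp2.png

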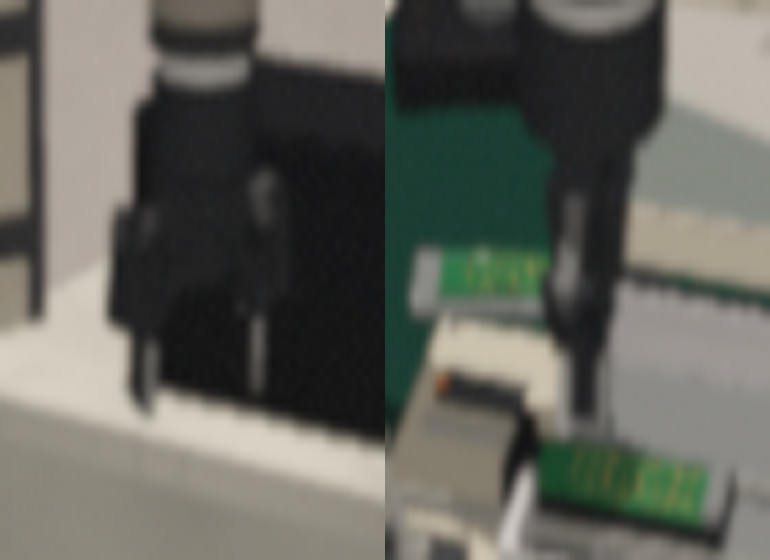

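Both views put the real finger tip about 20 mm above the reported TCP, so the finger passed over the block. I'll lift, back off and touch the ledge to calibrate z.

Request:
{"name": "apply_moves", "arguments": {
  "rows": [
    [0,0,-0.1,0,0,0],
    [0.33,0,-0.1,0,0,0],
    [0.33,0,-0.1,0,0,0],
    [0.33,0,0.0,0,0,0],
    [0.33,0,0.0,0,0,0]
  ]
}}

```text
clock: 6.25
tcp_pos: [0.5019, 0.0124, 0.0406]
orientation: [0.547, -3.091, -0.0]
contact_force: [-0.1, 1.1, 0.4]
grip_width: 0.0002
gripper_force: 0.0
```

Request:
{"name": "apply_moves", "arguments": {
  "rows": [
    [0,0,0.02,0,0,0],
    [0,0,0.04,0,0,0]
  ]
}}

```text
clock: 6.5
tcp_pos: [0.5041, 0.0128, 0.0317]
orientation: [-0.548, 3.092, 0.0]
contact_force: [-0.1, 0.3, -0.1]
grip_width: 0.0001
gripper_force: 0.0
```

Request:
{"name": "apply_moves", "arguments": {
  "rows": [
    [0,0,0.01,0,0,0],
    [0,0,0.02,0,0,0]
  ]
}}

```text
clock: 6.75
tcp_pos: [0.5035, 0.0126, 0.0264]
orientation: [-0.548, 3.093, -0.0]
contact_force: [0.2, -0.0, 0.1]
grip_width: -0.0002
gripper_force: 0.0
```

Request:
{"name": "apply_moves", "arguments": {
  "rows": [
    [0,0,0.01,0,0,0],
    [0,0,0.02,0,0,0]
  ]
}}

```text
clock: 7.0
tcp_pos: [0.5034, 0.0127, 0.0214]
orientation: [-0.548, 3.093, 0.0]
contact_force: [-0.7, -0.1, 0.0]
grip_width: 0.0001
gripper_force: 0.0
```

Reported z is 0.0214 with no contact, which confirms the offset. I'll keep going down gently.

Request:
{"name": "apply_moves", "arguments": {
  "rows": [
    [0,0,0.01,0,0,0],
    [0,0,0.02,0,0,0]
  ]
}}

```text
clock: 7.25
tcp_pos: [0.5034, 0.0126, 0.0163]
orientation: [-0.548, 3.093, 0.0]
contact_force: [-0.3, 0.5, 0.0]
grip_width: -0.0002
gripper_force: 0.0
```

Request:
{"name": "apply_moves", "arguments": {
  "rows": [
    [0,0,0.01,0,0,0],
    [0,0,0.02,0,0,0]
  ]
}}

```text
clock: 7.5
tcp_pos: [0.5034, 0.0127, 0.0113]
orientation: [-0.548, 3.093, 0.0]
contact_force: [0.1, 0.2, 0.9]
grip_width: 0.0001
gripper_force: 0.0
```

Request:
{"name": "apply_moves", "arguments": {
  "rows": [
    [0,0,0.01,0,0,0],
    [0,0,0.01,0,0,0]
  ]
}}

```text
clock: 7.75
tcp_pos: [0.5032, 0.0126, 0.0088]
orientation: [0.548, -3.093, -0.0]
contact_force: [0.5, 0.3, 0.3]
grip_width: 0.0001
gripper_force: 0.0
```

Request:
{"name": "apply_moves", "arguments": {
  "rows": [
    [0,0,0.01,0,0,0],
    [0,0,0.01,0,0,0]
  ]
}}

```text
clock: 8.0
tcp_pos: [0.5033, 0.0127, 0.0064]
orientation: [0.548, -3.093, -0.0]
contact_force: [-0.3, 0.4, -0.1]
grip_width: 0.0
gripper_force: 0.0
```

Request:
{"name": "apply_moves", "arguments": {
  "rows": [
    [0,0,0.01,0,0,0],
    [0,0,0.01,0,0,0]
  ]
}}

```text
clock: 8.25
tcp_pos: [0.5032, 0.0127, 0.0038]
orientation: [0.548, -3.093, -0.0]
contact_force: [0.5, 0.5, -0.6]
grip_width: 0.0002
gripper_force: 0.0
```

Request:
{"name": "apply_moves", "arguments": {
  "rows": [
    [0,0,0.01,0,0,0],
    [0,0,0.01,0,0,0]
  ]
}}

```text
clock: 8.5
tcp_pos: [0.5036, 0.0126, 0.0028]
orientation: [-0.547, 3.093, 0.001]
contact_force: [-5.1, 0.3, 18.1]
grip_width: 0.0001
gripper_force: 8.8
```

```bash
python3 - <<'E'
from fit import *
c=r.grab_frame("scene");o=r.get_obs();t=o["tcp_pos"];print(t,proj(c,[t,t+[0,0,.025],t+[0,0,.05]]),(proj(c,t+[0,0,.025])-[290,130])*7)
cv2.imwrite("pics/sc2.png",cv2.resize(c["pixels"][130:215,290:390,::-1],None,fx=7,fy=7,interpolation=cv2.INTER_CUBIC))
E
```

```text
[0.50358291 0.01266173 0.00275249] [[315.45393633 206.5508665 ]
 [315.28382324 199.83610771]
 [315.10973328 192.96209542]] [[176.98676269 488.85275396]]
```

View pics/sc2.png

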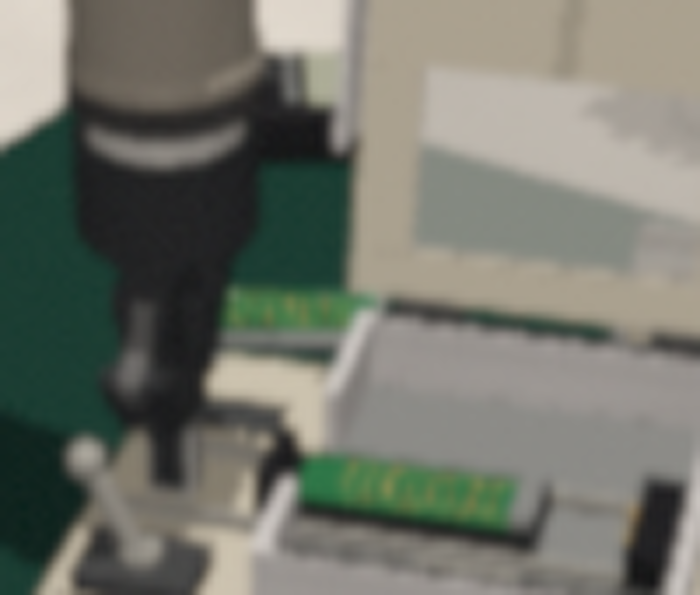

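The tip touches the 30 mm ledge at a reported z of 3 mm, so the real tip sits 27 mm above the reported TCP. In the picture it is on the ledge between the rails at (170,483), behind the carrier. Now I'll push at a tip height of about 41 mm.

Request:
{"name": "apply_moves", "arguments": {
  "rows": [
    [0,0,-0.045,0,0,0],
    [-0.05,0,-0.045,0,0,0],
    [-0.08,0,-0.045,0,0,0],
    [-0.12,0,-0.045,0,0,0],
    [-0.15,0,-0.045,0,0,0]
  ]
}}

```text
clock: 9.18
tcp_pos: [0.5389, 0.0257, 0.0123]
orientation: [0.548, -3.092, 0.0]
contact_force: [-2.5, -0.1, 0.4]
grip_width: 0.0008
gripper_force: 0.6
```

Request:
{"name": "apply_moves", "arguments": {
  "rows": [
    [-0.03,0,0,0,0,0],
    [-0.06,0,0,0,0,0],
    [-0.08,0,0,0,0,0],
    [-0.1,0,0,0,0,0]
  ]
}}

```text
clock: 9.68
tcp_pos: [0.5622, 0.0342, 0.0127]
orientation: [0.548, -3.093, 0.0]
contact_force: [-0.3, 0.4, 1.3]
grip_width: 0.0
gripper_force: 0.3
```

```bash
python3 go.py -66 0 14 109.5
```

```text
tcp [0.5622 0.0342 0.0127] yaw y 110.1 tgt [0.5647 0.0348 0.014 ] F [-0.3  0.4  1.3]
row [-0.01, -0.001, -0.005] [0.0, -0.0, 0.007] rows>= 0.1 j7 1.87 t 9.68
```

Request:
{"name": "apply_moves", "arguments": {
  "rows": [
    [-0.02,0,0,0,0,0],
    [-0.03,0,0,0,0,0]
  ]
}}

```text
clock: 9.93
tcp_pos: [0.566, 0.0356, 0.0122]
orientation: [0.546, -3.087, 0.0]
contact_force: [-11.0, -3.2, 6.9]
grip_width: 0.0001
gripper_force: 5.7
```

Request:
{"name": "apply_moves", "arguments": {
  "rows": [
    [-0.01,0,0,0,0,0],
    [-0.02,0,0,0,0,0]
  ]
}}

```text
clock: 10.18
tcp_pos: [0.5659, 0.0354, 0.0113]
orientation: [0.542, -3.078, 0.001]
contact_force: [-21.2, -6.9, 12.7]
grip_width: -0.0001
gripper_force: 11.0
```

```bash
python3 go.py -66 0 14 109.5
```

```text
tcp [0.5659 0.0354 0.0113] yaw y 110.0 tgt [0.5647 0.0348 0.014 ] F [-21.2  -6.9  12.7]
row [0.005, -0.001, -0.011] [0.001, -0.01, 0.005] rows>= 0.1 j7 1.86 t 10.18
```

The carrier is firmly home: 21 N, with the TCP where expected. I'll retreat, check, and head for the cover.

Request:
{"name": "apply_moves", "arguments": {
  "rows": [
    [0.08,0,-0.02,0,0,0],
    [0.2,0,-0.25,0,0,0],
    [0.38,0,-0.5,0,0,0],
    [0.38,0,-0.75,0,0,0],
    [0.38,0,-0.82,0,0,0]
  ]
}}

```text
clock: 10.8
tcp_pos: [0.4855, 0.0055, 0.2214]
orientation: [-0.546, 3.089, 0.001]
contact_force: [-0.4, -0.1, 0.7]
grip_width: 0.0003
gripper_force: 0.0
```

```bash
python3 - <<'E'
from fit import *
p=np.load("p.npy");c=r.grab_frame("scene")
print("expect front top corners home",proj(c,X(p,[(66,-22,40),(66,22,40),(-50,-22,44),(-50,22,44)])).round(1).tolist())
a=c["pixels"].astype(int);g=(a[...,1]>a[...,0]+25)&(a[...,1]>90);g[:185]=0;g[225:]=0;g[:,:325]=0;g[:,:][:,400:]=0
v,u=np.where(g);print(u.min(),u.max(),v.min(),v.max())
print([ (np.round(q["point"],1),q["conf"]) for q in r.landmark_of(c,"carrier_mid")], proj(c,X(p,(6,0,37))))
E
python3 go.py -165 200 205 109.5
```

```text
expect front top corners home [[379.3, 210.1], [381.5, 201.6], [339.8, 203.2], [343.1, 195.1]]
345 376 196 206
[(array([361.1, 288.7]), 0.75), (array([359.9, 203.8]), 0.59), (array([323.9, 175.3]), 0.46)] [[360.0133928  203.70567408]]
tcp [0.4872 0.0059 0.222 ] yaw y 110.1 tgt [0.4048 0.1904 0.205 ] F [ 0.1 -0.5 -0.4]
row [0.057, 0.806, 0.067] [-0.001, 0.005, 0.006] rows>= 3.2 j7 1.82 t 10.9
```

Request:
{"name": "apply_moves", "arguments": {
  "rows": [
    [0.06,0.81,0.07,0,0,0],
    [0.06,0.81,0.07,0,0,0],
    [0.06,0.81,0.07,0,0,0],
    [0.06,0.81,0.07,0,0,0]
  ]
}}

```text
clock: 11.4
tcp_pos: [0.3985, 0.1944, 0.1992]
orientation: [0.558, -3.09, -0.001]
contact_force: [-0.7, -0.6, 1.2]
grip_width: 0.0002
gripper_force: 0.0
```

```bash
python3 go.py -54 200 205 109.5
```

```text
tcp [0.3985 0.1944 0.1992] yaw y 110.5 tgt [0.5094 0.2274 0.205 ] F [-0.7 -0.6  1.2]
row [-0.462, -0.032, -0.024] [0.001, -0.001, 0.011] rows>= 1.9 j7 1.34 t 11.4
```

Request:
{"name": "apply_moves", "arguments": {
  "rows": [
    [-0.46,-0.03,0,0,0,0.01],
    [-0.46,-0.03,-0.06,0,0,0.01],
    [-0.46,-0.03,-0.06,0,0,0.01]
  ]
}}

```text
clock: 11.78
tcp_pos: [0.5148, 0.2243, 0.2148]
orientation: [-0.522, 3.096, 0.0]
contact_force: [-2.0, -0.2, 0.0]
grip_width: -0.0002
gripper_force: 0.0
```

```bash
python3 go.py -54 163 215 109.5
```

```text
tcp [0.5148 0.2243 0.2148] yaw y 109.1 tgt [0.5217 0.1925 0.215 ] F [-2.  -0.2  0. ]
row [0.016, -0.129, -0.001] [-0.0, 0.001, -0.004] rows>= 0.5 j7 1.4 t 11.78
```

Request:
{"name": "apply_moves", "arguments": {
  "rows": [
    [0.01,-0.1,0,0,0,0],
    [0.01,-0.17,0,0,0,0],
    [0.01,-0.24,-0.01,0,0,0],
    [0.01,-0.32,-0.01,0,0,0],
    [0.01,-0.4,-0.01,0,0,0]
  ]
}}

```text
clock: 12.4
tcp_pos: [0.5414, 0.1273, 0.2173]
orientation: [0.524, -3.096, -0.001]
contact_force: [-0.9, 2.2, -0.9]
grip_width: 0.0002
gripper_force: 1.3
```

```bash
python3 go.py -54 63 210 109.5; python3 go.py -54 14 185 109.5
```

```text
tcp [0.5414 0.1273 0.2173] yaw y 109.2 tgt [0.555  0.0982 0.21  ] F [-0.9  2.2 -0.9]
row [-0.013, -0.128, 0.029] [0.0, -0.001, -0.003] rows>= 0.5 j7 1.6 t 12.4
tcp [0.5414 0.1273 0.2173] yaw y 109.2 tgt [0.5714 0.052  0.185 ] F [-0.9  2.2 -0.9]
row [-0.014, -0.324, 0.129] [0.0, -0.001, -0.003] rows>= 1.4 j7 1.6 t 12.4
```

Request:
{"name": "apply_moves", "arguments": {
  "rows": [
    [-0.01,-0.07,0.01,0,0,0],
    [-0.01,-0.13,0.03,0,0,0],
    [-0.01,-0.23,0.07,0,0,0],
    [-0.01,-0.32,0.13,0,0,0],
    [-0.01,-0.38,0.18,0,0,0]
  ]
}}

```text
clock: 13.02
tcp_pos: [0.5764, 0.0373, 0.1722]
orientation: [-0.522, 3.097, -0.001]
contact_force: [-0.7, 0.0, 2.2]
grip_width: 0.0
gripper_force: 0.8
```

```bash
python3 go.py -54 -25 147 109.5; python3 go.py -54 -52 100 109.5;python3 go.py -54 -65 49 109.5
```

```text
tcp [0.5764 0.0373 0.1722] yaw y 109.1 tgt [0.5843 0.0152 0.147 ] F [-0.7  0.   2.2]
row [-0.001, -0.094, 0.101] [-0.001, 0.0, -0.004] rows>= 0.6 j7 1.79 t 13.03
tcp [0.5764 0.0373 0.1722] yaw y 109.1 tgt [ 0.5933 -0.0103  0.1   ] F [-0.7  0.   2.2]
row [-0.002, -0.202, 0.289] [-0.001, 0.0, -0.004] rows>= 1.4 j7 1.79 t 13.03
tcp [0.5764 0.0373 0.1722] yaw y 109.1 tgt [ 0.5977 -0.0225  0.049 ] F [-0.7  0.   2.2]
row [-0.002, -0.254, 0.493] [-0.001, 0.0, -0.004] rows>= 2.2 j7 1.79 t 13.03
```

Request:
{"name": "apply_moves", "arguments": {
  "rows": [
    [0,-0.09,0.1,0,0,0],
    [0,-0.15,0.2,0,0,0],
    [0,-0.2,0.29,0,0,0],
    [0,-0.23,0.39,0,0,0],
    [0,-0.24,0.47,0,0,0]
  ]
}}

```text
clock: 13.65
tcp_pos: [0.5952, -0.0189, 0.0539]
orientation: [0.522, -3.097, 0.001]
contact_force: [-1.0, 0.7, 0.4]
grip_width: -0.0003
gripper_force: 0.3
```

Request:
{"name": "apply_moves", "arguments": {
  "rows": [
    [0,-0.01,0.015,0,0,0],
    [0,-0.01,0.03,0,0,0]
  ]
}}

```text
clock: 13.9
tcp_pos: [0.5964, -0.0207, 0.0484]
orientation: [-0.523, 3.098, -0.001]
contact_force: [-8.3, -1.4, 23.0]
grip_width: -0.0001
gripper_force: 12.1
```

The cover is shut, with 23 N of contact at the expected height. I'll lift, move over the knob and open the gripper.

Request:
{"name": "apply_moves", "arguments": {
  "rows": [
    [0,0,-0.2,0,0,0],
    [0,0,-0.48,0,0,0],
    [0,0,-0.48,0,0,0]
  ],
  "claw": 1
}}

```text
clock: 14.28
tcp_pos: [0.5999, -0.02, 0.1737]
orientation: [-0.522, 3.087, -0.002]
contact_force: [-0.3, -0.8, -0.6]
grip_width: 0.0545
gripper_force: 0.0
```

```bash
python3 - <<'E'
from fit import *
p=np.load("p.npy")
def loc(w): 
    c,s=np.cos(p[2]),np.sin(p[2]);d=w[:2]-p[:2];return np.round(1000*np.array([c*d[0]+s*d[1],-s*d[0]+c*d[1],w[2]]),1)
c=r.grab_frame("scene")
for n,z in(("lock_grip",.102),("cover_edge",.076),("switch_tip",.087)):
  print(n,[(np.round(q["point"],1),round(q["conf"],2),loc(onz(c,q["point"],z))) for q in r.landmark_of(c,n)])
print(proj(c,X(p,[(9,-45,102)])))
E
python3 go.py 9 -45 160 89.5
```

```text
lock_grip [(array([357.2, 193.1]), 0.66, array([  3.6, -43.7, 102. ])), (array([328.2, 149.2]), 0.27, array([-140.6,  193. ,  102. ]))]
cover_edge [(array([332. , 203.6]), 0.8, array([-60.4, -73.9,  76. ]))]
switch_tip [(array([305.5, 194.4]), 0.49, array([-140.1,  -63.9,   87. ]))]
[[359.04332026 193.62792628]]
tcp [ 0.5955 -0.0198  0.167 ] yaw y 109.2 tgt [0.6504 0.0173 0.16  ] F [ 0.  -0.2 -1.3]
row [-0.256, 0.068, 0.028] [0.0, -0.001, 0.219] rows>= 1.8 j7 1.91 t 14.47
```

Request:
{"name": "apply_moves", "arguments": {
  "rows": [
    [-0.26,0.07,0.03,0,0,0.22],
    [-0.26,0.07,0.03,0,0,0.22],
    [-0.26,0.07,0.03,0,0,0.22],
    [-0.26,0.07,0.03,0,0,0.22]
  ]
}}

```text
clock: 14.98
tcp_pos: [0.6507, 0.017, 0.1592]
orientation: [-0.014, -3.14, 0.001]
contact_force: [-0.3, 0.5, 0.8]
grip_width: 0.0852
gripper_force: 0.0
```

```bash
python3 go.py 8 -45 59 89.5;python3 - <<'E'
from h import *
c=r.grab_frame("scene")
cv2.imwrite("pics/sc3.png",cv2.resize(c["pixels"][120:230,290:410,::-1],None,fx=5,fy=5,interpolation=cv2.INTER_CUBIC))
E
```

```text
tcp [0.6507 0.017  0.1592] yaw y 89.5 tgt [0.6495 0.017  0.059 ] F [-0.3  0.5  0.8]
row [0.004, 0.0, 0.401] [-0.001, -0.001, 0.0] rows>= 1.6 j7 1.55 t 14.97
```

View pics/sc3.png

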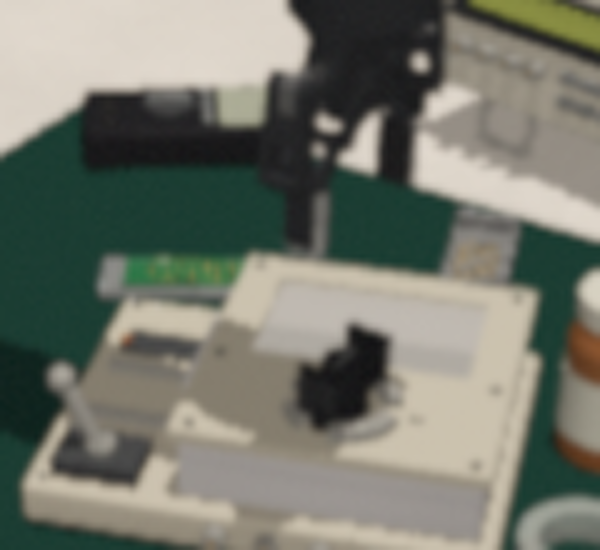

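The cover is shut and the open fingers straddle the knob. The knob's tabs are at zoom (315,395) and (370,350). I'll go down and squeeze.

Request:
{"name": "apply_moves", "arguments": {
  "rows": [
    [0,0,0.2,0,0,0],
    [0,0,0.35,0,0,0],
    [0,0,0.4,0,0,0],
    [0,0,0.41,0,0,0]
  ]
}}

```text
clock: 15.52
tcp_pos: [0.6517, 0.0175, 0.0579]
orientation: [-0.017, -3.141, 0.0]
contact_force: [0.1, -0.7, 0.6]
grip_width: 0.0849
gripper_force: 0.0
```

Request:
{"name": "apply_moves", "arguments": {
  "rows": [
    [0,0,0,0,0,0],
    [0,0,0,0,0,0],
    [0,0,0,0,0,0],
    [0,0,0,0,0,0],
    [0,0,0,0,0,0]
  ],
  "claw": 0,
  "newtons": 35
}}

```text
clock: 16.15
tcp_pos: [0.6535, 0.0182, 0.0606]
orientation: [0.017, 3.138, 0.001]
contact_force: [-3.0, 0.1, 11.5]
grip_width: 0.0386
gripper_force: 34.3
```

```bash
python3 go.py 9 -45 59 89.5
```

```text
tcp [0.6535 0.0182 0.0606] yaw y 89.4 tgt [0.6504 0.0173 0.059 ] F [-3.   0.1 11.5]
row [0.012, -0.004, 0.006] [0.001, 0.002, -0.001] rows>= 0.1 j7 1.57 t 16.15
```

Width 38.6 mm means both tabs are fully in. I'll ease up a little and turn clockwise.

Request:
{"name": "apply_moves", "arguments": {
  "rows": [
    [0,0,-0.012,0,0,0],
    [0,0,-0.012,0,0,0.1],
    [0,0,-0.012,0,0,0.2],
    [0,0,-0.012,0,0,0.3],
    [0,0,-0.012,0,0,0.4]
  ]
}}

```text
clock: 16.77
tcp_pos: [0.6527, 0.0166, 0.0616]
orientation: [0.994, 2.978, -0.001]
contact_force: [0.5, -1.8, 0.8]
grip_width: 0.0384
gripper_force: 37.7
```

```bash
python3 go.py 9 -45 64 19.5; python3 -c "
from bench import r;o=r.get_obs();print(o['grip_width'],o['gripper_force'],o['moment'])"
```

```text
tcp [0.6527 0.0166 0.0616] yaw y 53.1 tgt [0.6504 0.0173 0.064 ] F [ 0.5 -1.8  0.8]
row [0.009, -0.003, -0.01] [0.001, 0.002, 0.373] rows>= 3.1 j7 1.05 t 16.77
0.03841336252876145 37.67222821712494 [-0.68909304 -0.23763549  0.06281752]
```

Request:
{"name": "apply_moves", "arguments": {
  "rows": [
    [0,0,0,0,0,0.1],
    [0,0,0,0,0,0.2],
    [0,0,0,0,0,0.3],
    [0,0,0,0,0,0.37],
    [0,0,0,0,0,0.39]
  ]
}}

```text
clock: 17.4
tcp_pos: [0.6514, 0.0156, 0.0611]
orientation: [1.842, 2.543, -0.004]
contact_force: [-1.1, -5.6, 0.7]
grip_width: 0.0382
gripper_force: 38.0
```

```bash
python3 go.py 9 -45 64 18; python3 -c "
from bench import r;o=r.get_obs();print(o['grip_width'],o['gripper_force'],o['moment'])"
```

```text
tcp [0.6514 0.0156 0.0611] yaw y 18.2 tgt [0.6504 0.0173 0.064 ] F [-1.1 -5.6  0.7]
row [0.008, -0.001, -0.012] [-0.001, 0.002, 0.002] rows>= 0.1 j7 0.55 t 17.4
0.038186611305849584 37.98110604286194 [-1.34083905  0.26245382  0.39419908]
```

Request:
{"name": "apply_moves", "arguments": {
  "rows": [
    [0,0,0,0,0,0.03],
    [0,0,0,0,0,0.05],
    [0,0,0,0,0,0.05]
  ]
}}

```text
clock: 17.77
tcp_pos: [0.6511, 0.0159, 0.0611]
orientation: [1.934, 2.474, -0.005]
contact_force: [-2.1, -6.0, 1.6]
grip_width: 0.0382
gripper_force: 43.8
```

```bash
python3 go.py 9 -45 64 19.5; python3 -c "
from bench import r;o=r.get_obs();print(o['grip_width'],o['gripper_force'],o['moment'])"
```

```text
tcp [0.6511 0.0159 0.0611] yaw y 14.0 tgt [0.6504 0.0173 0.064 ] F [-2.1 -6.   1.6]
row [0.006, -0.002, -0.011] [-0.001, 0.002, -0.061] rows>= 0.5 j7 0.49 t 17.77
0.0381669169488236 43.83195801197928 [-1.18445518  0.5686151   1.40679705]
```

The moment rose to 1.4 N m, so the knob is at its stop. I'll release and lift.

Request:
{"name": "apply_moves", "arguments": {
  "rows": [
    [0,0,0,0,0,0],
    [0,0,0,0,0,0],
    [0,0,0,0,0,0],
    [0,0,0,0,0,0],
    [0,0,0,0,0,0]
  ],
  "claw": 1
}}

```text
clock: 18.4
tcp_pos: [0.652, 0.0183, 0.0609]
orientation: [1.939, 2.472, 0.001]
contact_force: [0.1, 0.2, 0.1]
grip_width: 0.0853
gripper_force: 0.0
```

Request:
{"name": "apply_moves", "arguments": {
  "rows": [
    [0,0,-0.2,0,0,0],
    [0,0,-0.45,0,0,0],
    [0,0,-0.6,0,0,0],
    [0,0,-0.6,0,0,0]
  ]
}}

```text
clock: 18.9
tcp_pos: [0.6541, 0.0177, 0.2146]
orientation: [1.936, 2.468, 0.008]
contact_force: [1.1, 0.1, -1.0]
grip_width: 0.0855
gripper_force: 0.0
```

```bash
python3 go.py -165 -72 150 19.5;python3 - <<'E'
from fit import *
p=np.load("p.npy");c=r.grab_frame("scene")
P=np.mean([X(p,(9,-45,102))[0]],0)
# dark tabs pixels around knob: principal direction on z=.107 plane
a=c["pixels"].astype(int);m=np.zeros(a.shape[:2],bool);u0=proj(c,P)[0].round().astype(int)
m[u0[1]-14:u0[1]+14,u0[0]-18:u0[0]+18]=(a.max(2)<70)[u0[1]-14:u0[1]+14,u0[0]-18:u0[0]+18]
print(u0);print("\n".join("".join("#" if q else "." for q in row) for row in m[u0[1]-14:u0[1]+14,u0[0]-18:u0[0]+18]))
for nm,al in(("locked",0),("unlocked",70)):
  d=28*np.array([np.cos(np.radians(al)),np.sin(np.radians(al))]);print(nm,proj(c,X(p,[(9+d[0],-45+d[1],116),(9-d[0],-45-d[1],116)])).round(1).tolist())
E
```

```text
tcp [0.6541 0.0177 0.2146] yaw y 13.8 tgt [ 0.4953 -0.0661  0.15  ] F [ 1.1  0.1 -1. ]
row [-0.174, -0.698, 0.254] [0.004, 0.001, -0.064] rows>= 3.1 j7 0.4 t 18.9
[359 194]
....................................
....................................
....................................
....................................
....................................
....................................
....................................
....................................
.........#..........................
.........#..........................
........##.....#####................
........##...#########.....#........
........##...##########....#........
........###..##########...##........
........###############...##........
.......###############...##.........
.......################.####........
.......#####################........
........####################........
........###################.........
............###############.........
.............##############.........
..............########..............
....................................
....................................
....................................
....................................
....................................
locked [[369.4, 190.7], [349.2, 188.0]]
unlocked [[364.4, 184.8], [353.9, 194.0]]
```

The knob's dark outline matches the locked pose, with the tabs out: about 349–368 px across, as predicted. Now for the switch.

Request:
{"name": "apply_moves", "arguments": {
  "rows": [
    [-0.17,-0.7,0,0,0,-0.06],
    [-0.17,-0.7,0.1,0,0,-0.06],
    [-0.17,-0.8,0.2,0,0,-0.06],
    [-0.17,-0.8,0.25,0,0,-0.06],
    [-0.17,-0.8,0.25,0,0,-0.06]
  ],
  "claw": 0
}}

```text
clock: 19.58
tcp_pos: [0.4639, -0.0713, 0.1461]
orientation: [-1.82, -2.555, 0.005]
contact_force: [0.3, 1.1, -0.0]
grip_width: -0.0
gripper_force: 0.0
```

```bash
python3 go.py -190 -72 47 19.5
```

```text
tcp [ 0.4639 -0.0713  0.1461] yaw y 19.1 tgt [ 0.4717 -0.0744  0.047 ] F [ 0.3  1.1 -0. ]
row [-0.023, 0.028, 0.396] [-0.003, -0.001, -0.005] rows>= 1.6 j7 0.58 t 19.57
```

Request:
{"name": "apply_moves", "arguments": {
  "rows": [
    [-0.02,0,0.2,0,0,0],
    [-0.02,0,0.4,0,0,0],
    [-0.02,0,0.4,0,0,0]
  ]
}}

```text
clock: 19.95
tcp_pos: [0.4677, -0.0752, 0.0458]
orientation: [-1.816, -2.557, 0.007]
contact_force: [-0.3, 1.1, 0.9]
grip_width: -0.0001
gripper_force: 0.0
```

Request:
{"name": "apply_moves", "arguments": {
  "rows": [
    [0,0.06,0,0,0,0],
    [0,0.12,0,0,0,0],
    [0,0.18,0,0,0,0],
    [0,0.24,0,0,0,0],
    [0,0.28,0,0,0,0]
  ]
}}

```text
clock: 20.58
tcp_pos: [0.5347, -0.0525, 0.0481]
orientation: [-1.817, -2.559, 0.003]
contact_force: [-19.0, -6.9, 15.2]
grip_width: -0.0002
gripper_force: 10.4
```

```bash
python3 go.py -118 -72 47 19.5
```

```text
tcp [ 0.5347 -0.0525  0.0481] yaw y 19.2 tgt [ 0.5396 -0.0504  0.047 ] F [-19.   -6.9  15.2]
row [0.001, 0.021, 0.004] [-0.002, -0.001, -0.003] rows>= 0.1 j7 0.71 t 20.57
```

The hard stop suggests the switch is fully over. I'll back off, clear and verify.

Request:
{"name": "apply_moves", "arguments": {
  "rows": [
    [0,-0.15,0,0,0,0],
    [0,-0.3,0,0,0,0],
    [0,-0.3,-0.2,0,0,0],
    [0,-0.3,-0.45,0,0,0],
    [0,-0.3,-0.6,0,0,0]
  ]
}}

```text
clock: 21.2
tcp_pos: [0.4662, -0.0775, 0.2012]
orientation: [1.819, 2.558, 0.004]
contact_force: [0.4, -0.5, -0.4]
grip_width: -0.0002
gripper_force: 0.0
```

```bash
python3 - <<'E'
from fit import *
p=np.load("p.npy");c=r.grab_frame("scene")
print(r.get_obs()["contact_force"].round(1))
print("off/on",proj(c,X(p,[(-147,-72,87),(-103,-72,87)])).round(1).tolist())
print([(np.round(q["point"],1),round(q["conf"],2)) for q in r.landmark_of(c,"switch_tip")])
b=cv2.imread("pics/scene0.png")[...,::-1].astype(int);a=c["pixels"].astype(int)
for v in range(186,206,2):print(v,b[v,296:326,:].mean(1).astype(int)[::2].tolist(),a[v,296:326,:].mean(1).astype(int)[::2].tolist())
E
```

```text
[ 2.7 -1.   2.8]
off/on [[302.3, 195.6], [317.4, 197.8]]
[(array([367.3, 176.6]), 0.59), (array([318.1, 197.8]), 0.48)]
186 [46, 46, 45, 45, 46, 45, 46, 78, 173, 174, 130, 117, 143, 157, 162] [45, 46, 46, 46, 45, 46, 45, 78, 174, 174, 130, 118, 143, 158, 162]
188 [44, 45, 46, 46, 45, 45, 53, 140, 187, 130, 79, 73, 74, 74, 77] [46, 47, 47, 46, 47, 46, 53, 140, 187, 131, 79, 73, 74, 75, 78]
190 [47, 47, 46, 47, 46, 45, 88, 178, 185, 157, 134, 116, 100, 96, 87] [47, 46, 46, 46, 46, 47, 88, 178, 185, 157, 134, 116, 100, 96, 86]
192 [47, 47, 69, 98, 64, 56, 144, 185, 151, 151, 155, 159, 165, 167, 157] [46, 45, 45, 46, 46, 55, 144, 184, 151, 152, 155, 160, 165, 166, 158]
194 [46, 54, 127, 161, 122, 106, 182, 187, 164, 157, 145, 131, 131, 131, 135] [45, 47, 46, 46, 47, 105, 182, 187, 164, 155, 133, 124, 130, 131, 135]
196 [46, 52, 116, 138, 120, 163, 189, 190, 190, 189, 187, 184, 182, 173, 165] [46, 47, 45, 46, 65, 162, 190, 190, 189, 176, 161, 156, 175, 173, 165]
198 [46, 48, 63, 97, 132, 174, 190, 190, 190, 190, 190, 190, 190, 190, 188] [45, 46, 46, 49, 116, 185, 190, 190, 189, 150, 140, 141, 176, 190, 190]
200 [47, 46, 47, 76, 124, 150, 174, 179, 184, 187, 188, 189, 190, 190, 188] [46, 46, 47, 71, 166, 183, 175, 179, 179, 129, 116, 158, 187, 190, 190]
202 [46, 46, 51, 127, 142, 132, 128, 131, 138, 146, 155, 164, 172, 178, 180] [46, 46, 51, 131, 188, 170, 132, 130, 131, 112, 124, 162, 172, 178, 188]
204 [45, 47, 85, 170, 150, 120, 141, 157, 156, 153, 147, 131, 130, 132, 134] [45, 45, 86, 171, 167, 172, 175, 153, 119, 116, 143, 131, 131, 140, 181]
```

The ball is now at the predicted "on" position, about (317,198). Handing in.

```bash
python3 -c "
from bench import r;print(r.hand_in())"
```

```text
the job is handed in; nothing more can be done
None
```

I handed the job in at about 21 s of the 64 s allowed, and no result was returned. Camera checks showed the carrier home, cover shut, knob locked with its tabs out, the switch on only after locking, and the arm clear.

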